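# Shut and child-lock the toy chest

### The job

Push the toy chest's lid, which stands ajar, fully shut; then push the small flush slide, in the narrow recess of the lock on its ledge, fully home towards the lid, so that the chest is child-locked. Do not press the round button beside the lock, and leave the toys around where they are.

Things in the scene. Friction and masses are not known exactly. Their poses are not given: they have to be found in the camera images.
- chest: low white plywood toy chest, fixed to the bench, 270 (x) by 300 (y) by 90 mm high. Origin: centre of its underside; x points from its front (lock side) to the hinge side, z up. Its front part, x = -135 to -17 mm, is a fixed ledge, top at z = 90; a plywood lid covers the rest. The aluminium lock casing stands on the ledge: x = -127 to -17, y = -26 to +26, top face at z = 106 mm
- recess (a point): centre of the floor of the open recess in the lock casing's top, at x = -77, y = 0, z = 95 mm in the chest's frame; axes as the chest's. The recess runs x = -119 to -35, y = -18 to +18 mm in the chest's frame (84 by 36 mm) and is 11 mm deep; the slide's nub travels in it along x
- nub (a point): centre of the top of the slide's small grey nub, flush with the casing's top face. The nub is 12 mm along the recess, 30 mm across and fills its depth. With the slide at 0 it is at x = -67, y = 0, z = 106 mm in the chest's frame, so 46 mm of empty recess lie on its -x (front) side, where a fingertip can enter and push; axes as the chest's
- slide (a joint): travel of the slide in m along the chest's +x (towards the lid): 0 = unlocked, 0.026 = fully home (nub against the recess's lid end, steel tongue out over the lid's edge). It starts within 4 mm of unlocked, resists with about 2 N and stays where it is left
- lid_edge (a point): middle of the upper front edge of the lid, the edge that rises. With the lid shut it lies at x = -15, y = 0, z = 90 mm in the chest's frame
- lid (a joint): opening angle of the lid in rad: 0 = shut, top level with the ledge; starts ajar at 0.2 to 0.5. The lid is 150 mm front to back, 298 wide, 12 thick, hinged along the chest's top back edge (x = +135, z = 90 mm in the chest's frame). The hinge is stiff: the lid stays where it is left and takes about 1 to 4 N at its front to go down
- release_top (a point): centre of the top of the round spring push button (24 mm across) that stands on the ledge beside the lock casing on the +y side (x = -72, y = +72 mm in the chest's frame). It is not to be pressed
- release (a joint): how far that button is pressed, in m; 0 = up, 0.006 = fully down, about 5 N; springs back
- cube: purple plastic shape-sorting cube, 130 mm, loose; origin centre of underside
- hammer: wooden toy hammer lying flat, about 200 mm long, 44 mm thick, head at +x; origin on its underside
- ring_big: thick silicone ring, 90 mm across, 24 mm high, lying flat; origin centre of underside
- ring_mid: thick silicone ring, 76 mm across, 22 mm high, lying flat; origin centre of underside
- ring_small: thick silicone ring, 60 mm across, 20 mm high, lying flat on the chest's ledge on the lock's -y side (robot's right); origin centre of underside
- pot: aluminium toy pot, 120 mm across, 70 mm high, two side handles; origin centre of underside
- pot_lid: aluminium pot lid, 124 mm across, with a wooden knob, resting on the pot; origin centre of underside
- block: wooden cylinder block, 40 mm across, 45 mm high, standing; origin centre of underside

How it is judged:
By the outcome, as a careful person would: the job done as asked, in the order asked, and still so for the second after the job is handed in, with the robot touching nothing.
It also fails if it takes over 35 s, if anything falls off the work surface, if the arm or the gripper's body presses on something with over 40 N, if the wrist force passes 120 N, or if a joint passes its speed limit or range.

### The arm

A 6-joint arm with a two-finger parallel gripper is mounted at the origin on the work surface. World frame = base frame: x ahead of the robot, y to its left, z up, the work surface at z = 0. Lengths are in mm, angles in rad, forces in N, time in s.
With the tool pointing down it reaches from about 275 to 750 mm from the base axis. Payload 10.2 kg.
Tool frame: the origin (TCP) lies at the very end of the fingers, on their centre line; the grasp point (between the pads) lies 19 mm behind it; x points along the fingers, y is the direction in which the jaws open and shut, and the axes are right-handed (so a half turn about x gives the same grasp; the last joint's range is limited). The gripper opens to 85 mm and grips with 20 to 120 N. Pads are 22 mm wide; open, the fingers measure 114 mm over their backs; the gripper's body (76 mm by 85 mm) begins 54 mm behind the grasp point. The pads swing forward as they close: fully open they stand 13 mm farther back than shut.
Start: joints at [1.089, 0.313, 1.498, -0, 1.331, -0.223], TCP at [134.371, 507.519, 231.294] pointing down, gripper open.
Joint ranges: [-2.94, 2.94], [-0.97, 2.17], [0.19, 2.56], [-1.23, 4.37], [0.02, 3.11], [-2.88, 2.88]. Speed limits (rad/s): [2.39, 2.39, 3.01, 3.14, 3.14, 3.14].

### API

Orientations are given as a unit quaternion [w, x, y, z].
In Python, from rig import ctrl, viewer, finish_job gives the robot as it stands.
- The arm moves only by the tool carry_out, never from a script. Its argument "targets" is a list of rows, each an object of numbers: "x", "y", "z": the shift along the world's x, y, z in m; "ax", "ay", "az": the turn, a rotation vector about the world's x, y, z in rad; "hand": the opening, from -1 (shut) to 1 (fully open). A call has 1 to 5 rows; each row is the pose to reach, as a shift and turn from the pose commanded when the call began; what a row does not reach only later rows make up. A row lasts 1/8 s, in which the tool goes at most 62.5 mm and 10.7 degrees, less where a joint would pass 70% of its speed; a pose out of reach is approached as far as the arm can. A call with a gripper value outside its range is refused whole. The fingers move at their own pace and stop on an object; "grip_force" is the grip in N (left out, the last holds). Time passes only in rows, so rows that repeat a pose let the fingers close. It gives the time, the measured TCP pose, the force and the opening at its end, in the units of the state.
- ctrl.sense(): the state, without advancing time (a new reading comes with each control period).
- viewer.capture(name): name is "side" or "top"; returns the picture (400x640x3 uint8, blue, green, red); there is no depth.
- viewer.camera_info(name): a dict with "fx", "fy", "cx", "cy" (pixels), "R" (3x3) and "t" (3): a world point X has camera coordinates R X + t. Camera axes: x right, y down, z forward; pixel columns grow to the right and rows downward; lengths in mm; the calibration is good to about 2 mm. A picture is of the moment at which its call begins. camera_info takes no time and is no camera call.
- finish_job(): hands the job in, once; it reports no verdict.
The state is a dict: "time_s": time; "joints": joint angles; "dq": joint speeds; "tau": joint torques, N m; "eef_pos": TCP position; "ee_rot": TCP orientation; "force": force on the tool from outside, world axes, zero at the start; "wrist_torque": the same for the moment, N m; "grip_width": opening from 0.0 (shut) to 1.0 (fully open).
Only numpy, scipy, OpenCV 4.12 (cv2) and the standard library are available. Lean on these libraries where they do the work, as an engineer would, in place of code of your own. Each camera call takes 0.05 s, during which the arm holds its last target. There are 200 camera calls.

## Working session

There is one attempt and no reset: what is moved stays moved. The work goes in short steps, Python scripts to look and compute and a tool call to move; the robot and the scene stay as the last step left them, time stands still between calls to the robot, and variables do not carry over. Pictures are saved under pics/ and viewed, about 8 in all and at most 12, crops included, and the job is handed in when it is done.

Besides the shell and the picture viewer there is one more tool, called after "Request:" as a command line: name --argument value ..., lists and objects as JSON in quotes. carry_out: Moves the arm, as the interface text tells. Its arguments: {"type":"object","properties":{"targets":{"type":"array"},"grip_force":{"type":"number"}},"required":["targets"]}

```bash
mkdir -p pics
python3 - <<'E'
from rig import ctrl, viewer
import cv2
for n in("side","top"):
    cv2.imwrite(f"pics/{n}0.png",viewer.capture(n)); c=viewer.camera_info(n); print(n,c)
s=ctrl.sense(); print(s)
E
```

```text
side {'fx': 431.83409289521506, 'fy': 431.83409289521506, 'cx': 316.64372924870764, 'cy': 204.48275041503803, 'R': array([[ 0.74134369, -0.67098846,  0.01356539],
       [-0.41907523, -0.47861519, -0.7715591 ],
       [ 0.52419986,  0.56630555, -0.63601299]]), 't': array([-384.40842217,  294.85150631, 1144.33300741])}
top {'fx': 402.6302988481236, 'fy': 402.6302988481236, 'cx': 324.9426893902298, 'cy': 198.09984478385888, 'R': array([[ 0.01230316, -0.99983789, -0.01314661],
       [-0.98175648, -0.0095837 , -0.18990093],
       [ 0.18974415,  0.01524315, -0.98171524]]), 't': array([   2.41449183,  529.05462724, 1327.91465878])}
{'time_s': 0.1, 'joints': array([ 1.08857077e+00,  3.13376323e-01,  1.49834606e+00,  3.98055038e-05,
        1.33097395e+00, -2.23401550e-01]), 'dq': array([-0.00081661, -0.00055212, -0.00351231,  0.00031272,  0.00300127,
        0.00202142]), 'tau': array([ 2.65365881e-03, -4.12897789e+01, -2.60140979e+01, -1.76256499e-04,
        3.04333742e-03,  6.17896262e-05]), 'eef_pos': array([134.27060099, 507.31615322, 230.80703016]), 'ee_rot': array([ 0.70104572,  0.09089476,  0.70134104, -0.09161766]), 'force': array([ 0.32234028, -0.23037875,  0.15638911]), 'wrist_torque': array([-0.02908143,  0.00316159, -0.02036226]), 'grip_width': 0.9991793871845478}
```

View pics/side0.png

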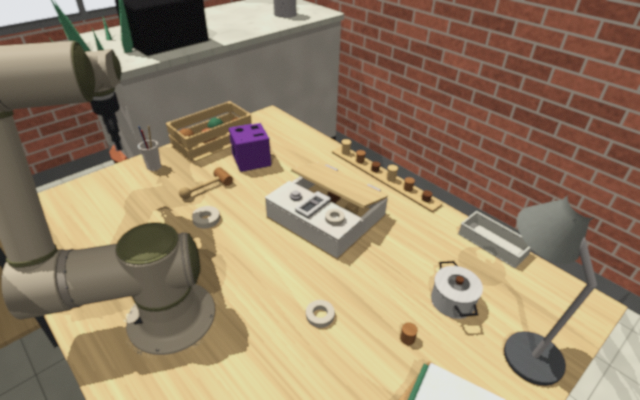

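View pics/top0.png

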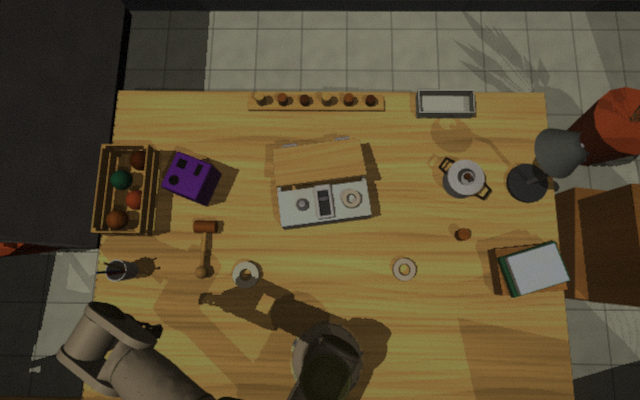

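The chest is near top pixel (323,190) with the lid ajar, and the arm is clear of it. I'll enlarge both views.

Run:
```python
import cv2,numpy as np
a=cv2.imread("pics/top0.png")[125:240,260:385]; b=cv2.imread("pics/side0.png")[150:255,255:395]
f=lambda i,s:cv2.convertScaleAbs(cv2.resize(i,None,fx=s,fy=s,interpolation=cv2.INTER_CUBIC),alpha=1.3)
cv2.imwrite("pics/topc.png",f(a,5)); cv2.imwrite("pics/sidec.png",f(b,5))
```

```text
(no output)
```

View pics/topc.png

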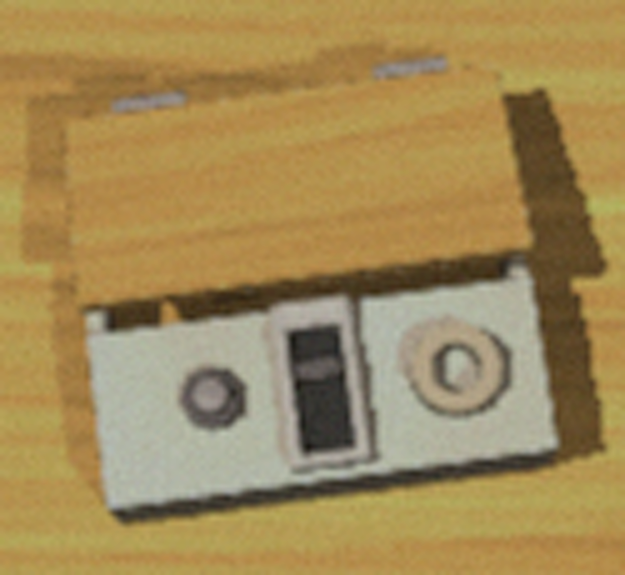

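View pics/sidec.png

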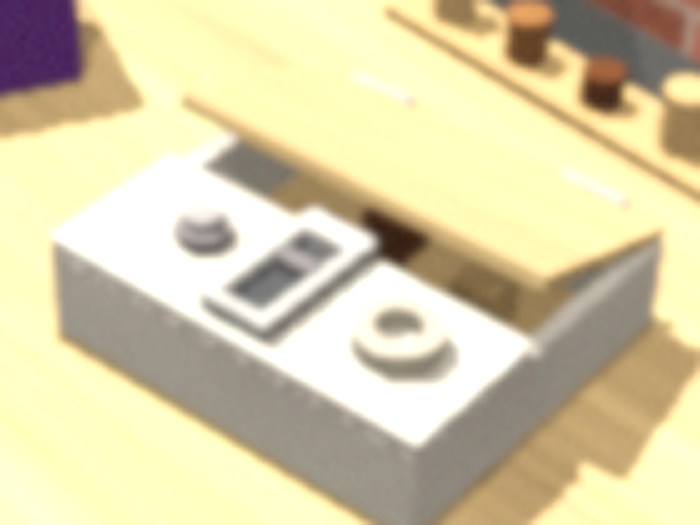

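```bash
cat > fit.py <<'E'
from rig import viewer
import numpy as np
from scipy.optimize import least_squares
def proj(n,X):
    c=viewer.camera_info(n); p=c["R"]@X+c["t"]; return np.array([c["fx"]*p[0]/p[2]+c["cx"],c["fy"]*p[1]/p[2]+c["cy"]])
def world(p,q):
    c,s=np.cos(p[2]),np.sin(p[2]); return np.array([p[0]+c*q[0]-s*q[1],p[1]+s*q[0]+c*q[1],q[2]])
def lid(a,y): return (135-150*np.cos(a),y,90+150*np.sin(a))
E
cat > f1.py <<'E'
from fit import *
T=[((-135,150,90),(110,510)),((-135,-150,90),(557,447)),((-127,26,106),(292,470)),((-127,-26,106),(367,460)),((-17,-26,106),(350,297)),((-17,26,106),(270,308)),
((-119,18,106),(302,455)),((-119,-18,106),(355,447)),((-35,-18,106),(339,325)),((-35,18,106),(288,331)),((135,149,90),(67,118)),((135,-149,90),(500,70)),("L",149,(80,305)),("L",-149,(535,245)),("N",(320,368))]
S=[((-135,150,90),(52,235)),((-135,-150,90),(418,442)),((-127,26,106),(205,297)),((-127,-26,106),(265,330)),((-17,-26,106),(378,240)),((-17,26,106),(315,207)),
("L",149,(185,97)),("L",-149,(548,278)),((135,-149,90),(660,232)),("N",(302,258)),((-135,150,0),(62,337))]
def res(p):
    r=[]
    for n,L,o in(("top",T,(260,125)),("side",S,(255,150))):
        for e in L:
            q=lid(p[3],e[1]) if e[0]=="L" else (-67+p[4]*10,0,106) if e[0]=="N" else e[0]
            # nub: p[4] in cm
            px=np.array(o)+(np.array(e[-1])+.5)/5-.5
            r.append(proj(n,world(p,q))-px)
    return np.ravel(r)
s=least_squares(res,[560,0,0,.3,0],x_scale=[100,100,.1,.1,.3],loss="soft_l1"); p=s.x
print(p.round(3)); print(res(p).reshape(-1,2).round(1).tolist())
for k,q in dict(lidedge=lid(p[3],0),lidL=lid(p[3],149),shut=(-15,0,90),nub=(-67+p[4]*10,0,106),nubhome=(-41,0,106),rec=(-77,0,95),btn=(-72,72,106),hinge=(135,0,90)).items(): print(k,world(p,q).round(1))
from rig import ctrl
print(ctrl.sense()["ee_rot"])
E
python3 f1.py
```

```text
[5.804e+02 2.084e+01 1.390e-01 3.080e-01 4.860e-01]
[[-0.5, -0.4], [0.5, 0.6], [0.1, -0.3], [0.9, -0.3], [-0.0, -0.4], [0.4, -0.6], [0.2, 0.0], [0.6, 0.2], [0.5, -0.4], [-0.2, -0.2], [-0.0, -0.1], [-0.1, -1.4], [-0.1, 0.1], [0.2, 0.5], [-0.1, -0.3], [-0.5, 0.1], [-0.2, 0.9], [-1.0, -1.2], [-0.3, -0.6], [-0.2, 0.2], [-0.2, 0.3], [-0.6, -0.8], [0.1, 0.2], [1.6, -1.0], [-0.4, 0.0], [-0.8, 0.7]]
lidedge [572.6  19.7 135.5]
lidL [551.8 167.3 135.5]
shut [565.5  18.8  90. ]
nub [518.9  12.2 106. ]
nubhome [539.8  15.1 106. ]
rec [504.1  10.1  95. ]
btn [499.1  82.1 106. ]
hinge [714.1  39.6  90. ]
[ 0.70104572  0.09089476  0.70134104 -0.09161766]
```

Run:
```python
from rig import ctrl
import numpy as np
from scipy.spatial.transform import Rotation as R
s=ctrl.sense();w,x,y,z=s["ee_rot"];M=R.from_quat([x,y,z,w]).as_matrix();print(M.round(3))
ya=np.arctan2(M[1,1],M[0,1]);print("jaw yaw",ya,[(0.139-ya+k*np.pi+np.pi/2)%np.pi-np.pi/2 for k in(0,)])
u=np.array([np.cos(.139),np.sin(.139)]);o=np.array([580.4,20.84])
for cx in(15,20,-95,-61.5):print(cx,o+cx*u, o+cx*u-s["eef_pos"][:2])
```

```text
[[-0.001  0.256  0.967]
 [-0.001  0.967 -0.256]
 [-1.    -0.001 -0.   ]]
jaw yaw 1.3119629933255867 [np.float64(-1.1729629933255867)]
15 [595.25532566  22.91829244] [ 460.98472467 -484.39786079]
20 [600.20710088  23.61105658] [ 465.93649989 -483.70509664]
-95 [486.3162708    7.67748124] [ 352.04566981 -499.63867198]
-61.5 [519.49316478  12.31900101] [ 385.22256379 -494.99715221]
```

Request:
carry_out --targets '[{"x": 0.042, "y": -0.044, "z": 0, "ax": 0, "ay": 0, "az": -0.107, "hand": -1}, {"x": 0.084, "y": -0.088, "z": 0, "ax": 0, "ay": 0, "az": -0.213, "hand": -1}, {"x": 0.126, "y": -0.132, "z": 0, "ax": 0, "ay": 0, "az": -0.32, "hand": -1}, {"x": 0.168, "y": -0.176, "z": 0, "ax": 0, "ay": 0, "az": -0.427, "hand": -1}, {"x": 0.21, "y": -0.22, "z": 0, "ax": 0, "ay": 0, "az": -0.533, "hand": -1}]' --grip_force 60

```text
time_s: 0.72
eef_pos: [345.3, 285.9, 231.2]
ee_rot: [0.652, 0.274, 0.652, -0.274]
force: [0.4, 1.5, 0.3]
grip_width: 0.002
```

Request:
carry_out --targets '[{"x": 0.042, "y": -0.044, "z": 0, "ax": 0, "ay": 0, "az": -0.107, "hand": -1}, {"x": 0.084, "y": -0.088, "z": 0, "ax": 0, "ay": 0, "az": -0.213, "hand": -1}, {"x": 0.126, "y": -0.132, "z": 0, "ax": 0, "ay": 0, "az": -0.32, "hand": -1}, {"x": 0.168, "y": -0.176, "z": 0, "ax": 0, "ay": 0, "az": -0.427, "hand": -1}, {"x": 0.21, "y": -0.22, "z": 0, "ax": 0, "ay": 0, "az": -0.533, "hand": -1}]'

```text
time_s: 1.35
eef_pos: [555.4, 65.8, 231.1]
ee_rot: [0.557, 0.436, 0.557, -0.436]
force: [0.5, 0.7, -0.2]
grip_width: -0.0
```

Request:
carry_out --targets '[{"x": 0.043, "y": -0.044, "z": 0, "ax": 0, "ay": 0, "az": -0.107, "hand": -1}, {"x": 0.043, "y": -0.044, "z": -0.045, "ax": 0, "ay": 0, "az": -0.107, "hand": -1}, {"x": 0.043, "y": -0.044, "z": -0.075, "ax": 0, "ay": 0, "az": -0.107, "hand": -1}, {"x": 0.043, "y": -0.044, "z": -0.085, "ax": 0, "ay": 0, "az": -0.107, "hand": -1}, {"x": 0.043, "y": -0.044, "z": -0.085, "ax": 0, "ay": 0, "az": -0.107, "hand": -1}]'

```text
time_s: 1.98
eef_pos: [597.4, 23.6, 146.6]
ee_rot: [0.534, 0.464, 0.534, -0.464]
force: [0.3, -0.3, 0.1]
grip_width: -0.002
```

Request:
carry_out --targets '[{"x": 0, "z": -0.01, "hand": -1}, {"z": -0.018, "hand": -1}, {"z": -0.026, "hand": -1}, {"z": -0.034, "hand": -1}, {"z": -0.042, "hand": -1}]'

```text
invalid input at $.targets[0]: expected keys x, y, z, ax, ay, az, hand
```

Request:
carry_out --targets '[{"z": -0.004, "hand": -1}, {"z": -0.008, "hand": -1}, {"z": -0.01, "hand": -1}, {"z": -0.012, "hand": -1}, {"z": -0.012, "hand": -1}]'

```text
invalid input at $.targets[0]: expected keys x, y, z, ax, ay, az, hand
```

Request:
carry_out --targets '[{"x": 0, "y": 0, "z": -0.01, "ax": 0, "ay": 0, "az": 0, "hand": -1}, {"x": 0, "y": 0, "z": -0.018, "ax": 0, "ay": 0, "az": 0, "hand": -1}, {"x": 0, "y": 0, "z": -0.026, "ax": 0, "ay": 0, "az": 0, "hand": -1}, {"x": 0, "y": 0, "z": -0.034, "ax": 0, "ay": 0, "az": 0, "hand": -1}, {"x": 0, "y": 0, "z": -0.042, "ax": 0, "ay": 0, "az": 0, "hand": -1}]'

```text
time_s: 2.6
eef_pos: [597.3, 23.5, 103.8]
ee_rot: [0.533, 0.464, 0.534, -0.464]
force: [-1.5, -0.4, 2.1]
grip_width: -0.0
```

Request:
carry_out --targets '[{"x": 0, "y": 0, "z": -0.004, "ax": 0, "ay": 0, "az": 0, "hand": -1}, {"x": 0, "y": 0, "z": -0.008, "ax": 0, "ay": 0, "az": 0, "hand": -1}, {"x": 0, "y": 0, "z": -0.01, "ax": 0, "ay": 0, "az": 0, "hand": -1}, {"x": 0, "y": 0, "z": -0.012, "ax": 0, "ay": 0, "az": 0, "hand": -1}, {"x": 0, "y": 0, "z": -0.012, "ax": 0, "ay": 0, "az": 0, "hand": -1}]'

```text
time_s: 3.22
eef_pos: [597.4, 23.5, 92.2]
ee_rot: [0.534, 0.464, 0.533, -0.464]
force: [-0.3, 0.5, 0.9]
grip_width: 0.0
```

Request:
carry_out --targets '[{"x": 0, "y": 0, "z": -0.001, "ax": 0, "ay": 0, "az": 0, "hand": -1}, {"x": 0, "y": 0, "z": -0.002, "ax": 0, "ay": 0, "az": 0, "hand": -1}, {"x": 0, "y": 0, "z": -0.003, "ax": 0, "ay": 0, "az": 0, "hand": -1}, {"x": 0, "y": 0, "z": -0.003, "ax": 0, "ay": 0, "az": 0, "hand": -1}]'

```text
time_s: 3.72
eef_pos: [597.6, 23.5, 90.0]
ee_rot: [0.534, 0.464, 0.533, -0.464]
force: [-2.3, 0.3, 6.6]
grip_width: -0.0
```

Request:
carry_out --targets '[{"x": 0, "y": 0, "z": -0.001, "ax": 0, "ay": 0, "az": 0, "hand": -1}, {"x": 0, "y": 0, "z": -0.002, "ax": 0, "ay": 0, "az": 0, "hand": -1}, {"x": 0, "y": 0, "z": -0.002, "ax": 0, "ay": 0, "az": 0, "hand": -1}]'

```text
time_s: 4.1
eef_pos: [597.7, 23.5, 89.9]
ee_rot: [0.534, 0.464, 0.533, -0.464]
force: [-9.3, 1.8, 22.2]
grip_width: -0.003
```

Request:
carry_out --targets '[{"x": 0, "y": 0, "z": 0.06, "ax": 0, "ay": 0, "az": 0, "hand": -1}, {"x": -0.05, "y": -0.007, "z": 0.06, "ax": 0, "ay": 0, "az": 0, "hand": -1}, {"x": -0.1, "y": -0.014, "z": 0.06, "ax": 0, "ay": 0, "az": 0, "hand": -1}, {"x": -0.113, "y": -0.016, "z": 0.06, "ax": 0, "ay": 0, "az": 0, "hand": -1}, {"x": -0.113, "y": -0.016, "z": 0.042, "ax": 0, "ay": 0, "az": 0, "hand": -1}]'

```text
time_s: 4.72
eef_pos: [484.3, 7.3, 130.2]
ee_rot: [0.534, 0.465, 0.533, -0.464]
force: [0.7, -0.3, 0.1]
grip_width: -0.002
```

Run:
```python
from rig import ctrl, viewer
import cv2,numpy as np
f=lambda i,s:cv2.resize(i,None,fx=s,fy=s,interpolation=cv2.INTER_CUBIC)
b=viewer.capture("side");a=viewer.capture("top")
cv2.imwrite("pics/side1.png",b);cv2.imwrite("pics/top1.png",a)
cv2.imwrite("pics/c1.png",np.hstack([f(b[150:255,265:365],4),f(a[135:240,280:380],4)]))
print(ctrl.sense()["eef_pos"],ctrl.sense()["force"])
```

```text
[483.4516363    7.62926442 128.12446703] [-0.88371077 -0.29597646 -0.05241786]
```

View pics/c1.png

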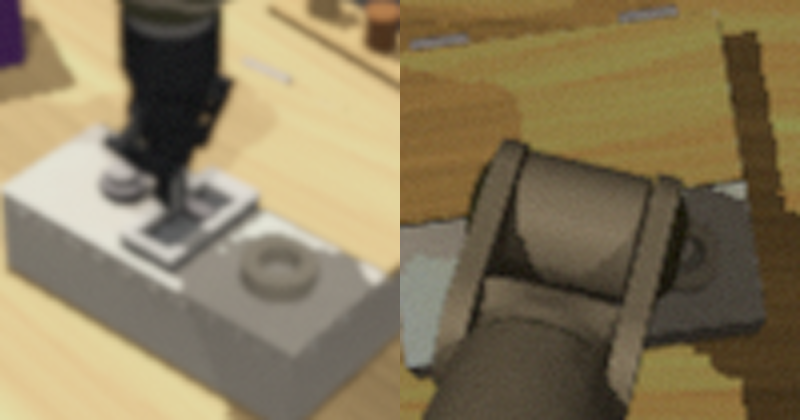

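Picture 5: the lid now lies level, and the dark fingertip sits above the front part of the recess, with its tip at about side pixel (309,204). I'll check that against the calibration.

Run:
```python
from fit import *
from rig import ctrl
e=ctrl.sense()["eef_pos"];print(e,proj("side",e),(proj("side",e)-[265,150])*4)
p=[580.4,20.84,.139]
for q in((-97,0,106),(-62,0,106),(-119,18,106),(-119,-18,106)):print(q,((proj("side",world(p,q))-[265,150])*4).round())
```

```text
[483.4516363    7.62926442 128.12446703] [307.03458126 201.1283171 ] [168.13832505 204.51326838]
(-97, 0, 106) [169. 226.]
(-62, 0, 106) [198. 205.]
(-119, 18, 106) [133. 230.]
(-119, -18, 106) [168. 250.]
```

Request:
carry_out --targets '[{"x": 0.003, "y": 0, "z": -0.008, "ax": 0, "ay": 0, "az": 0, "hand": -1}, {"x": 0.003, "y": 0, "z": -0.016, "ax": 0, "ay": 0, "az": 0, "hand": -1}, {"x": 0.003, "y": 0, "z": -0.022, "ax": 0, "ay": 0, "az": 0, "hand": -1}, {"x": 0.003, "y": 0, "z": -0.026, "ax": 0, "ay": 0, "az": 0, "hand": -1}, {"x": 0.003, "y": 0, "z": -0.026, "ax": 0, "ay": 0, "az": 0, "hand": -1}]'

```text
time_s: 5.45
eef_pos: [487.3, 7.5, 103.1]
ee_rot: [0.533, 0.464, 0.534, -0.464]
force: [-0.3, -0.2, -0.4]
grip_width: 0.004
```

Request:
carry_out --targets '[{"x": 0, "y": 0, "z": -0.002, "ax": 0, "ay": 0, "az": 0, "hand": -1}, {"x": 0, "y": 0, "z": -0.004, "ax": 0, "ay": 0, "az": 0, "hand": -1}, {"x": 0, "y": 0, "z": -0.005, "ax": 0, "ay": 0, "az": 0, "hand": -1}, {"x": 0, "y": 0, "z": -0.005, "ax": 0, "ay": 0, "az": 0, "hand": -1}]'

```text
time_s: 5.95
eef_pos: [487.4, 7.5, 98.3]
ee_rot: [0.533, 0.464, 0.534, -0.464]
force: [-0.9, 0.0, 0.5]
grip_width: 0.0
```

Request:
carry_out --targets '[{"x": 0.005, "y": 0.0007, "z": 0, "ax": 0, "ay": 0, "az": 0, "hand": -1}, {"x": 0.01, "y": 0.0014, "z": 0, "ax": 0, "ay": 0, "az": 0, "hand": -1}, {"x": 0.014, "y": 0.002, "z": 0, "ax": 0, "ay": 0, "az": 0, "hand": -1}, {"x": 0.018, "y": 0.0025, "z": 0, "ax": 0, "ay": 0, "az": 0, "hand": -1}, {"x": 0.021, "y": 0.0029, "z": 0, "ax": 0, "ay": 0, "az": 0, "hand": -1}]'

```text
time_s: 6.58
eef_pos: [508.4, 10.5, 98.2]
ee_rot: [0.533, 0.464, 0.534, -0.464]
force: [-2.6, -0.3, 1.1]
grip_width: -0.001
```

Request:
carry_out --targets '[{"x": 0.002, "y": 0.0003, "z": 0, "ax": 0, "ay": 0, "az": 0, "hand": -1}, {"x": 0.004, "y": 0.0006, "z": 0, "ax": 0, "ay": 0, "az": 0, "hand": -1}, {"x": 0.006, "y": 0.0008, "z": 0, "ax": 0, "ay": 0, "az": 0, "hand": -1}, {"x": 0.008, "y": 0.0011, "z": 0, "ax": 0, "ay": 0, "az": 0, "hand": -1}, {"x": 0.008, "y": 0.0011, "z": 0, "ax": 0, "ay": 0, "az": 0, "hand": -1}]'

```text
time_s: 7.2
eef_pos: [516.5, 11.6, 98.3]
ee_rot: [0.534, 0.464, 0.533, -0.464]
force: [-1.0, 1.0, 0.1]
grip_width: -0.003
```

Request:
carry_out --targets '[{"x": 0.002, "y": 0.0003, "z": 0, "ax": 0, "ay": 0, "az": 0, "hand": -1}, {"x": 0.003, "y": 0.0004, "z": 0, "ax": 0, "ay": 0, "az": 0, "hand": -1}, {"x": 0.004, "y": 0.0006, "z": 0, "ax": 0, "ay": 0, "az": 0, "hand": -1}, {"x": 0.004, "y": 0.0006, "z": 0, "ax": 0, "ay": 0, "az": 0, "hand": -1}]'

```text
time_s: 7.7
eef_pos: [520.5, 12.1, 98.3]
ee_rot: [0.534, 0.464, 0.533, -0.464]
force: [-2.0, 0.3, 0.1]
grip_width: -0.002
```

Request:
carry_out --targets '[{"x": 0.001, "y": 0.0001, "z": 0, "ax": 0, "ay": 0, "az": 0, "hand": -1}, {"x": 0.002, "y": 0.0003, "z": 0, "ax": 0, "ay": 0, "az": 0, "hand": -1}, {"x": 0.003, "y": 0.0004, "z": 0, "ax": 0, "ay": 0, "az": 0, "hand": -1}, {"x": 0.003, "y": 0.0004, "z": 0, "ax": 0, "ay": 0, "az": 0, "hand": -1}]'

```text
time_s: 8.2
eef_pos: [523.5, 12.5, 98.3]
ee_rot: [0.534, 0.464, 0.533, -0.464]
force: [-1.2, 0.6, 0.3]
grip_width: -0.001
```

Request:
carry_out --targets '[{"x": 0.001, "y": 0.0001, "z": 0, "ax": 0, "ay": 0, "az": 0, "hand": -1}, {"x": 0.002, "y": 0.0003, "z": 0, "ax": 0, "ay": 0, "az": 0, "hand": -1}, {"x": 0.003, "y": 0.0004, "z": 0, "ax": 0, "ay": 0, "az": 0, "hand": -1}, {"x": 0.003, "y": 0.0004, "z": 0, "ax": 0, "ay": 0, "az": 0, "hand": -1}]'

```text
time_s: 8.7
eef_pos: [524.7, 12.8, 98.1]
ee_rot: [0.532, 0.463, 0.535, -0.465]
force: [-12.0, -0.8, 5.1]
grip_width: 0.001
```

Request:
carry_out --targets '[{"x": 0.001, "y": 0.0001, "z": 0, "ax": 0, "ay": 0, "az": 0, "hand": -1}, {"x": 0.001, "y": 0.0001, "z": 0, "ax": 0, "ay": 0, "az": 0, "hand": -1}, {"x": 0.001, "y": 0.0001, "z": 0, "ax": 0, "ay": 0, "az": 0, "hand": -1}]'

```text
time_s: 9.07
eef_pos: [524.9, 12.8, 98.0]
ee_rot: [0.532, 0.462, 0.535, -0.466]
force: [-16.1, -2.0, 7.6]
grip_width: 0.001
```

Request:
carry_out --targets '[{"x": -0.008, "y": -0.001, "z": 0, "ax": 0, "ay": 0, "az": 0, "hand": -1}, {"x": -0.01, "y": -0.0014, "z": 0.0, "ax": 0, "ay": 0, "az": 0, "hand": -1}, {"x": -0.01, "y": -0.0014, "z": 0.04, "ax": 0, "ay": 0, "az": 0, "hand": -1}, {"x": -0.01, "y": -0.0014, "z": 0.09, "ax": 0, "ay": 0, "az": 0, "hand": -1}, {"x": -0.01, "y": -0.0014, "z": 0.14, "ax": 0, "ay": 0, "az": 0, "hand": -1}]'

```text
time_s: 9.7
eef_pos: [517.6, 11.6, 240.1]
ee_rot: [0.534, 0.464, 0.533, -0.464]
force: [-0.1, -0.1, 0.5]
grip_width: 0.0
```

Request:
carry_out --targets '[{"x": -0.03, "y": 0.05, "z": 0, "ax": 0, "ay": 0, "az": 0.1, "hand": -1}, {"x": -0.06, "y": 0.1, "z": 0, "ax": 0, "ay": 0, "az": 0.2, "hand": -1}, {"x": -0.09, "y": 0.15, "z": 0, "ax": 0, "ay": 0, "az": 0.3, "hand": -1}, {"x": -0.12, "y": 0.2, "z": 0, "ax": 0, "ay": 0, "az": 0.4, "hand": -1}, {"x": -0.15, "y": 0.25, "z": 0, "ax": 0, "ay": 0, "az": 0.5, "hand": -1}]'

```text
time_s: 10.32
eef_pos: [366.6, 263.2, 238.7]
ee_rot: [0.633, 0.317, 0.632, -0.316]
force: [1.6, 0.7, 0.4]
grip_width: 0.006
```

Request:
carry_out --targets '[{"x": -0.03, "y": 0.05, "z": 0, "ax": 0, "ay": 0, "az": 0.1, "hand": -1}, {"x": -0.06, "y": 0.1, "z": 0, "ax": 0, "ay": 0, "az": 0.2, "hand": -1}, {"x": -0.09, "y": 0.15, "z": 0, "ax": 0, "ay": 0, "az": 0.3, "hand": -1}, {"x": -0.12, "y": 0.2, "z": 0, "ax": 0, "ay": 0, "az": 0.4, "hand": -1}, {"x": -0.12, "y": 0.2, "z": 0, "ax": 0, "ay": 0, "az": 0.4, "hand": -1}]'

```text
time_s: 10.95
eef_pos: [245.4, 464.0, 238.1]
ee_rot: [0.683, 0.184, 0.683, -0.184]
force: [0.6, -0.1, 0.8]
grip_width: -0.001
```

Run:
```python
from fit import *
from rig import ctrl
import cv2
b=viewer.capture("side");a=viewer.capture("top")
cv2.imwrite("pics/side2.png",b);cv2.imwrite("pics/top2.png",a)
f=lambda i,s:cv2.resize(i,None,fx=s,fy=s,interpolation=cv2.INTER_CUBIC)
cv2.imwrite("pics/c2.png",np.hstack([f(b[160:245,280:375],4),f(a[140:225,285:380],4)]))
cv2.imwrite("pics/full2.png",np.vstack([b[:300],a[:300]]))
p=[580.4,20.84,.139]
for q in((-41,0,106),(-62,0,106),(-15,0,90),(-15,-149,90)):print(q,((proj("side",world(p,q))-[280,160])*4).round(),((proj("top",world(p,q))-[285,140])*4).round()+[380,0])
print(ctrl.sense()["force"])
```

```text
(-41, 0, 106) [155. 152.] [531. 207.]
(-62, 0, 106) [138. 165.] [534. 232.]
(-15, 0, 90) [176. 152.] [527. 180.]
(-15, -149, 90) [327. 232.] [704. 158.]
[ 0.14940534 -0.57084266 -0.03564352]
```

View pics/c2.png

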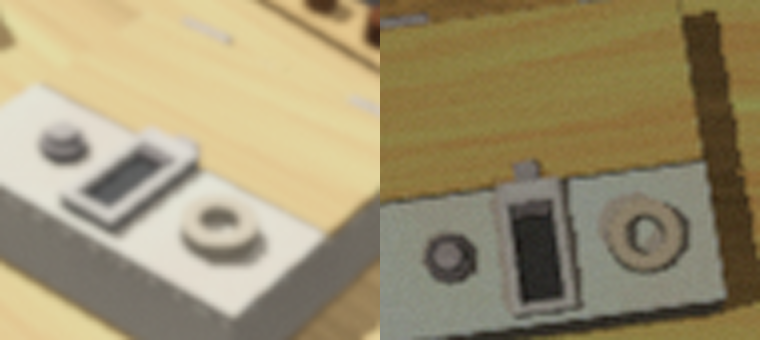

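View pics/full2.png

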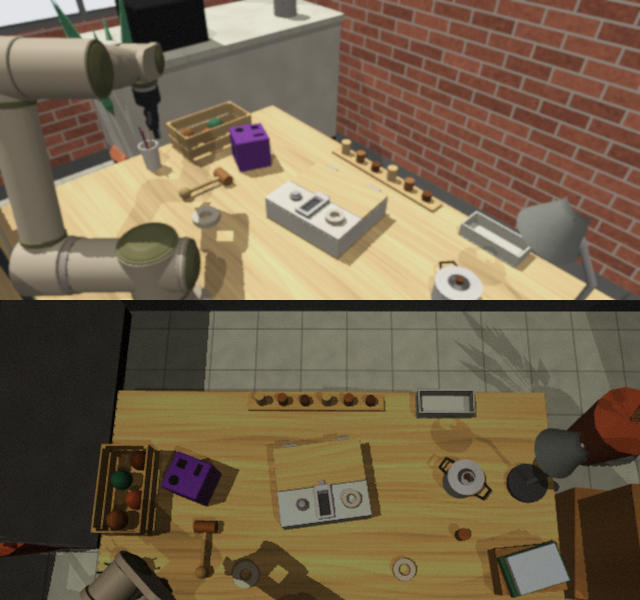

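The close-up shows the lid flush along the ledge, the nub at the recess's lid end (top crop about (531,207), as predicted), and the tongue out over the lid at (525,170). In the full view the toys are where they were and the arm is clear.

```bash
python3 -c "
from rig import finish_job
print(finish_job())"
```

```text
the job is handed in; nothing more can be done
None
```

The chest is shut and child-locked, and I handed the job in at about 11 s of robot time, against the 35 s limit.

- **Lid:** I pressed its front down with the closed fingertips until it met its stop. The tip stood at z = 89.9 mm against the 90 mm expected, with 22 N upward on the tool.
- **Slide:** I put the fingertips into the front of the recess and pushed the nub towards the lid until it stopped hard. A further 1 mm of commanded push moved the tip only 0.2 mm, at 16 N. The stop came about 5 mm later than I had worked out from a 29 mm finger thickness. I took this to mean the fingertips taper, and did not check it separately.
- **Last pictures:** The lid lies flush with the ledge. The nub is at the predicted fully home position, and the steel tongue is out over the lid's edge.
- **Button and toys:** I kept the fingers clear of the button, which looks up in the last pictures. The toys look unmoved by eye. I made no numerical check of either.
- **At hand-in:** The arm was well clear, touching nothing.

No check failed. The only refused commands were two move calls with missing keys, which moved nothing.

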